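Clip the lot tag's snap hook onto the bottle crate's eye

ROBOT

A 6-joint arm with a two-finger parallel gripper is mounted at the origin on the work surface. World frame = base frame: x ahead of the robot, y to its left, z up, the work surface at z = 0. Lengths are in mm, angles in rad, forces in N, time in s.
With the tool pointing down it reaches from about 425 to 925 mm from the base axis. Payload 12.5 kg.
Tool frame: the origin (TCP) lies at the very end of the fingers, on their centre line; the grasp point (between the pads) lies 19 mm behind it (robot.grasp_offset is the distance from the TCP to the grasp point, in mm); z points along the fingers, y is the line along which they close (so a half turn about z gives the same grasp; the last joint's range is limited). The gripper opens to 85 mm and grips with 20 to 120 N. Pads are 22 mm wide; open, the fingers measure 114 mm over their backs; the gripper's body (76 mm by 85 mm) begins 54 mm behind the grasp point. The pads swing forward as they close: fully open they stand 13 mm farther back than shut.
Start: joints at [-1.44, 0.491, 1.559, -0, 1.092, -0.106], TCP at [146.643, -607.57, 231.327] pointing down, gripper open.
Joint ranges: [-3.1, 3.1], [-0.84, 2.19], [0.05, 2.79], [-1.13, 4.28], [0.06, 2.93], [-2.69, 2.69]. Speed limits (rad/s): [2.22, 2.22, 2.79, 3.14, 3.14, 3.14].

INTERFACE

Orientations are given as a 3x3 rotation matrix whose columns are the frame's x, y, z axes.
In Python, from station import robot gives the robot as it stands.
- The arm moves only by the tool send_rows, never from a script. Its arguments are lists of equal length, an entry for each row: "xyz": the shift along the tool's x, y, z in normalised numbers (1 is 100 cm), a list of three; "twist": the turn, a rotation vector about the tool's x, y, z in fractions of the full range, 1 being 180 degrees, a list of three; "gripper": the closure, from -1 (fully open) to 1 (shut). In form: {"xyz": [[dx, dy, dz], ...], "twist": [[ax, ay, az], ...], "gripper": [gripper, ...]}. A call has exactly 10 rows; each row is the pose to reach, as a shift and turn from the pose commanded when the call began, along the tool's axes at that moment; what a row does not reach only later rows make up. A row lasts 1/12 s, in which the tool goes at most 41.7 mm and 7.16 degrees, less where a joint would pass 70% of its speed; a pose out of reach is approached as far as the arm can. A call with a gripper value outside its range is refused whole. The fingers move at their own pace and stop on an object; the grip force is fixed at half the most. Time passes only in rows, so rows that repeat a pose let the fingers close, or fill a call up. It gives the time, the measured TCP pose, the force, the opening and the grip force at its end, in the units of the state.
- robot.get_obs(): the state, without advancing time (a new reading comes with each control period).
- robot.camera(name): name is "side" or "top" or "wrist"; returns the picture (420x560x3 uint8, blue, green, red); there is no depth.
- robot.camera_params(name): a dict with "fov_y" (degrees; the focal length in pixels is half the picture's height over the tangent of half this angle, whatever the lens; pixels are square), "cx", "cy" (the principal point, pixels), "k1" (the pictures are not rectified: a ray, as slopes to the right and down, at radius r is drawn at 1 + k1 r^2 times it, then the intrinsics apply), "cam_to_world" (4x4, takes a point from camera to world coordinates); the wrist camera has in their place "hand_eye" (4x4, takes a point from camera to tool coordinates, whose origin is the TCP and whose axes are the flange's). Camera axes: x right, y up, looking along -z (the intrinsics and any distortion apply to the point x, -y, -z); pixel columns grow to the right and rows downward; lengths in mm; the calibration is good to about 2 mm. A picture is of the moment at which its call begins: read the wrist's pose just before it. camera_params takes no time and is no camera call.
- robot.finish_job(): hands the job in; it is judged then, once.
Trained networks look in the newest picture that a camera, given by its name, has taken for a name from the list of things; names that differ only in an ending like _2 or _b are one class to them, and where a whole thing is asked for, a point or a joint stands for the part that bears it (a point fixed in the world has none). Each returns a list of dicts, best first, with "score" (0 to 1); they miss things now and then, are a little off and sometimes report something else, mostly with a low value. They report only what shows in the picture. A call takes as long as a camera call.
- robot.boxes_of(camera, thing): "at" ([column, row] in pixels, amid what is visible of it).
- robot.masks_of(camera, thing): "pixels" (420x560 bool, what is visible of it) and "at" ([column, row] in pixels, amid what is visible of it).
- robot.place_of(camera, thing): "at" ([column, row] in pixels: a listed point, or the origin of a listed thing).
The state is a dict: "time": time; "q": joint angles; "joint_vel": joint speeds; "joint_torque": joint torques, N m; "tool_pos": TCP position; "orientation": TCP orientation; "ft_force": force on the tool from outside, world axes, zero at the start; "wrist_torque": the same for the moment, N m; "grip_width": opening from 0.0 (shut) to 1.0 (fully open); "finger_force": force on a finger pad.
Only numpy, scipy, OpenCV 4.12 (cv2) and the standard library are available. Lean on these libraries where they do the work, as an engineer would, in place of code of your own. Each camera call takes 0.05 s, during which the arm holds its last target. There are 200 camera calls.

TASK

Take the lot tag out of its wooden rack by the snap hook's grip and clip it onto the steel eye on the front of the bottle crate: press the hook's sprung gate gently against the eye's cross bar until the bar is well inside the hook, then lower the hook so that the gate snaps shut under the bar and the tag is left hanging upright from the eye. The eye bolt is not always screwed in equally far, so feel for it, never push hard on it, and leave everything else standing where it is.

Things in the scene. Friction and masses are not known exactly. Their poses are not given: they have to be found in the camera images.
- hook: Loose snap hook with steel lot tag, one piece, 0.15 kg, flat in its x-z plane; z up, x to the gate side. Origin: where the eye's bar centre sits when it hangs, in the crown. In mm from here: round steel bow, top at z 11, bends down to a square nose, x 6 to 18, z -20 to -6; tag plate x -14 to 26, z -136 to -66, 5 thick; black foot x -42 to 16, z -66 to -58. Starts upright in the rack.
- hook_grip (a point): Where to pinch the hook (axes as the hook's): on its black plastic grip, 30 mm behind (-x) and 22 mm below the hook's origin. The grip is 10 mm thick along y, 24 mm wide along x (12 each side of here), and reaches from 28 mm above to 38 mm below this point.
- hook_mouth (a point): Point on the outer face of the shut gate, 12.5 mm ahead (+x) and 32 mm below the hook's origin, where the bar should be pressed in. The nose ends 12 mm above it, 5.5 mm proud of it; the gate spans 25 mm below to 10 mm above it, 9 mm wide, 5 thick. Once inside, the bar lies behind the nose; lowering the hook 32 mm brings it into the crown, the gate snapping shut under it.
- gate (a joint): The hook's sprung gate, rad: 0 shut, about 0.7 fully in. Hinged at its foot (26 mm below hook_mouth), its tip swings inwards (hook -x) only; a spring shuts it. Pressing the bar in at hook_mouth takes 2 to 6 N; the bar clears the nose about 13 mm after first touch and bottoms hard on two black guards beside the gate at 19 mm: aim between, e.g. 3 mm back.
- crate: Fixed slatted wooden bottle crate, 300 wide (y), 200 deep (x), 245 mm high, full of bottles whose tops are 280 mm high at most. Origin on the table, at the middle of its front face; x points into the crate, so the front looks to its -x.
- eye_base (a point): Point on the crate's front face (axes as the crate's), 200 mm above the table, midway between the legs of the eye: a U of 6 mm round steel, legs 44 mm apart coming out level along -x, joined by a level cross bar along y at this height. The bar's centre stands 36 to 76 mm off the face, differently each time, unmeasured: feel for it. It does not give; load it with less than 25 N.
- rack: Fixed wooden tag rack, 85 (x) by 60 (y) by 51 mm high, with a slot along its x, 44 x 7 mm and 36 mm deep, in which the tag stands (1 mm play each side). Origin at the centre of its underside.
- green_bottle: loose green glass bottle, 64 mm across, 200 mm tall, standing; origin at the centre of its underside
- amber_bottle: loose amber glass bottle with a cork, 60 mm across, 182 mm tall, standing; origin at the centre of its underside
- stone_jar: loose white stoneware jar with a cork bung, 86 mm across, 112 mm tall, standing; origin at the centre of its underside
- ink_bottle: loose squat green glass ink bottle, 48 mm across, 56 mm tall, standing; origin at the centre of its underside
- clean_brush: loose cleaning brush lying flat; origin under its middle, handle towards its own -x
- sort_bowl: loose terracotta bowl, 100 mm across, 50 mm tall; origin at the centre of its underside
- stopper_tray: open cardboard tray, 120 x 160 x 40 mm; origin at the centre of its underside

How it is judged:
By the outcome, as a careful person would: the job done as asked, in the order asked, and still so for the second after the job is handed in, with the robot touching nothing.
It also fails if it takes over 58 s, if anything falls off the work surface, if the arm or the gripper's body presses on something with over 40 N, if the wrist force passes 120 N, or if a joint passes its speed limit or range.

## Working session

There is one attempt and no reset: what is moved stays moved. The work goes in short steps, Python scripts to look and compute and a tool call to move; the robot and the scene stay as the last step left them, time stands still between calls to the robot, and variables do not carry over. Pictures are saved under pics/ and viewed, at most 10 in all, crops included, and the job is handed in when it is done.

Besides the shell and the picture viewer there is one more tool, called after "Request:" as name(argument=value, ...) on one line, values as JSON. send_rows: Moves the arm, as the interface text tells. Its arguments: {"type":"object","properties":{"xyz":{"type":"array"},"twist":{"type":"array"},"gripper":{"type":"array"}},"required":["xyz","twist","gripper"]}

```bash
ls; mkdir -p pics
cat > h.py <<'E'
import numpy as np, cv2
from station import robot
def ray(name,px,obs=None):
    p=robot.camera_params(name); f=210/np.tan(np.radians(p['fov_y'])/2)
    d=np.array([(px[0]-p['cx'])/f,(px[1]-p['cy'])/f]); u=d.copy()
    for _ in range(30): u=d/(1+p['k1']*(u@u))
    v=np.array([u[0],-u[1],-1.])
    T=np.array(p['cam_to_world']) if 'cam_to_world' in p else tw(obs)@np.array(p['hand_eye'])
    return T[:3,3],T[:3,:3]@v
def tw(o):
    T=np.eye(4);T[:3,:3]=o['orientation'];T[:3,3]=o['tool_pos'];return T
def atz(name,px,z,obs=None):
    o,d=ray(name,px,obs);return o+d*(z-o[2])/d[2]
def proj(name,P,obs=None):
    p=robot.camera_params(name); f=210/np.tan(np.radians(p['fov_y'])/2)
    T=np.array(p['cam_to_world']) if 'cam_to_world' in p else tw(obs)@np.array(p['hand_eye'])
    c=np.linalg.inv(T)@np.append(P,1); u=np.array([c[0],-c[1]])/-c[2]
    return u*(1+p['k1']*(u@u))*f+np.array([p['cx'],p['cy']])
def tri(rs):
    A=0;b=0
    for o,d in rs:
        d=d/np.linalg.norm(d);M=np.eye(3)-np.outer(d,d);A=A+M;b=b+M@o
    x=np.linalg.solve(A,b)
    return x,[np.linalg.norm((np.eye(3)-np.outer(d,d)/(d@d))@(x-o)) for o,d in rs]
E
python3 - <<'E'
from h import *
np.set_printoptions(precision=1,suppress=True)
o=robot.get_obs();print(o)
for c in ['side','top','wrist']:
    im=robot.camera(c);cv2.imwrite(f'pics/{c}0.png',im)
    p=robot.camera_params(c);print(c,p)
    for t in ['hook','hook_grip','hook_mouth','crate','eye_base','rack']:
        print(c,t,[(np.round(r['at'],1),round(r['score'],2)) for r in robot.place_of(c,t)[:2]])
E
```

```text
pics
{'time': 0.0, 'q': array([-1.4,  0.5,  1.6,  0. ,  1.1, -0.1]), 'joint_vel': array([ 0., -0., -0.,  0., -0.,  0.]), 'joint_torque': array([  0. , -61.8, -26.2,   0. ,   0. ,  -0. ]), 'tool_pos': array([ 146.6, -607.3,  230.7]), 'orientation': array([[ 1. ,  0.2, -0. ],
       [ 0.2, -1. ,  0. ],
       [ 0. , -0. , -1. ]]), 'ft_force': array([ 0.6, -0. , -0.2]), 'wrist_torque': array([0. , 0.1, 0. ]), 'finger_force': 0.0, 'grip_width': 0.9992115692545694}
side {'fov_y': 44.454606174570046, 'cx': 284.9727910455244, 'cy': 219.19841957271808, 'k1': 0.01672619448576937, 'cam_to_world': array([[  -1. ,    0.1,   -0.1,  392.9],
       [  -0.1,   -0.7,    0.7,  834.6],
       [   0. ,    0.7,    0.7, 1026.2],
       [   0. ,    0. ,    0. ,    1. ]])}
side hook [(array([278.1, 169.4]), 0.9), (array([323.1, 295.9]), 0.29)]
side hook_grip [(array([288.8, 171.1]), 0.89)]
side hook_mouth [(array([275.7, 172.5]), 0.95), (array([219. , 186.8]), 0.27)]
side crate [(array([213.1, 322.8]), 0.74)]
side eye_base [(array([204.6, 267.6]), 0.72)]
side rack [(array([275.6, 206.6]), 0.57)]
top {'fov_y
[... 265 characters left out ...]
  0. ,    1. ]])}
top hook [(array([355.5, 199.7]), 0.7), (array([351.6, 212.5]), 0.57)]
top hook_grip []
top hook_mouth [(array([353.6, 196.9]), 0.45)]
top crate [(array([211.8, 171.8]), 0.59)]
top eye_base [(array([203. , 151.1]), 0.67)]
top rack [(array([344. , 207.1]), 0.91), (array([203.2, 151.2]), 0.19)]
wrist {'fov_y': 65.0384863824968, 'cx': 280.7642975708756, 'cy': 207.9218724857085, 'k1': -0.0706091739810664, 'hand_eye': array([[   0. ,    1. ,    0.3,   66.2],
       [   1. ,   -0. ,    0. ,   -0.6],
       [   0. ,    0.3,   -1. , -142.3],
       [   0. ,    0. ,    0. ,    1. ]])}
wrist hook []
wrist hook_grip []
wrist hook_mouth []
wrist crate []
wrist eye_base []
wrist rack []
```

View pics/side0.png

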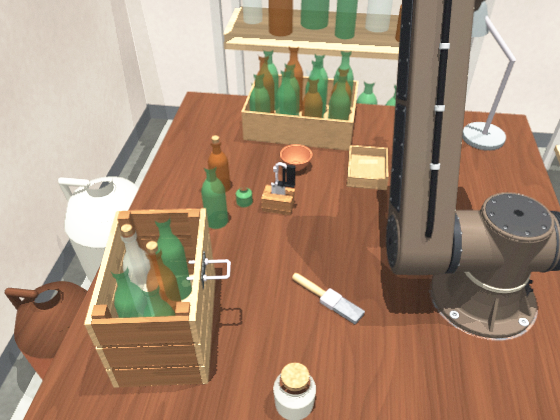

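View pics/top0.png

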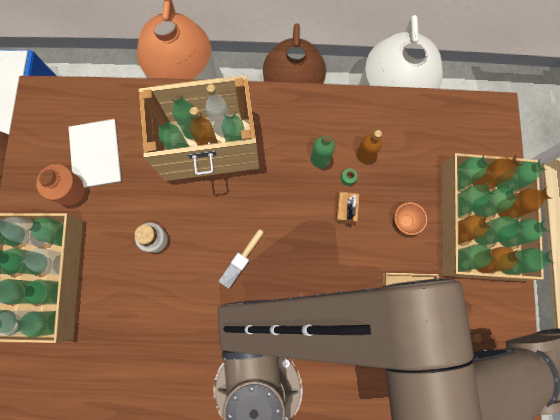

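Run:
```python
from h import *
np.set_printoptions(precision=1,suppress=True)
S={'hook':(278.1,169.4),'hook_mouth':(275.7,172.5),'crate':(213.1,322.8),'eye_base':(204.6,267.6),'rack':(275.6,206.6)}
T={'hook':(355.5,199.7),'hook_mouth':(353.6,196.9),'crate':(211.8,171.8),'eye_base':(203,151.1),'rack':(344,207.1)}
Z={'crate':0,'eye_base':200,'rack':0,'hook':151,'hook_mouth':119}
for k in S:
    print(k,*tri([ray('side',S[k]),ray('top',T[k])]),atz('side',S[k],Z[k]),atz('top',T[k],Z[k]))
print('grip',atz('side',(288.8,171.1),129))
```

```text
hook [ 544.1 -265.2  129. ] [np.float64(2.701483230952201), np.float64(2.7014832309521593)] [ 537.8 -237.3  151. ] [ 541.7 -261.4  151. ]
hook_mouth [ 552.1 -260.9  121.4] [np.float64(4.575012485809123), np.float64(4.575012485809329)] [ 547.9 -262.1  119. ] [ 557.4 -261.9  119. ]
crate [645.4 167.2   5.1] [np.float64(6.546146536101698), np.float64(6.54614653610154)] [639.9 165.4   0. ] [653.7 167.8   0. ]
eye_base [645.5 164.4 202.5] [np.float64(6.475915285832736), np.float64(6.475915285832696)] [639.5 164.4 200. ] [653.2 165.  200. ]
rack [ 550.1 -252.9   -1.2] [np.float64(2.410289008254046), np.float64(2.4102890082539403)] [ 547.5 -250.9    0. ] [ 552.3 -253.     0. ]
grip [ 511.2 -260.7  129. ]
```

The side view shows the hook at about (278,170) in the rack, with the gate facing the crate (world +x) and the grip behind it. The eye is at about (215,268). In the top view, the rack is at (347,207), the eye at (204,160) and the ink bottle just ahead of the rack at (349,177). Next I'll move above the grip to look with the wrist camera.

```bash
cat >> h.py <<'E'
def plan(P,yaw,n=10):
    "tool-frame shift (m) and twist for TCP at P (mm), tool down, tool x at yaw"
    from scipy.spatial.transform import Rotation as R
    o=robot.get_obs();T=tw(o);c,s=np.cos(yaw),np.sin(yaw)
    W=np.array([[c,s,0],[s,-c,0],[0,0,-1.]])
    d=T[:3,:3].T@(np.array(P)-T[:3,3])/1000; w=R.from_matrix(T[:3,:3].T@W).as_rotvec()
    print('shift',np.round(d,4),'twist',np.round(w,4));return d,w
E
python3 - <<'E'
from h import *
o=robot.get_obs();print(np.round(o['orientation'],3))
plan([500,-260,330],0.0);plan([330,-430,330],0.0)
E
```

```text
[[ 0.972  0.235 -0.   ]
 [ 0.235 -0.972 -0.   ]
 [-0.     0.    -1.   ]]
shift [ 0.425  -0.255  -0.0987] twist [1.000e-04 0.000e+00 2.368e-01]
shift [ 0.2199 -0.1296 -0.0987] twist [1.000e-04 0.000e+00 2.368e-01]
```

Careful with the scale: turns go in shares of 180 degrees. That gives: 0.237 rad / 3.1416 = 0.0754.

Request:
send_rows(xyz=[[0.02,-0.012,-0.03],[0.05,-0.03,-0.05],[0.085,-0.05,-0.065],[0.118,-0.07,-0.08],[0.15,-0.09,-0.095],[0.185,-0.11,-0.099],[0.22,-0.13,-0.099],[0.255,-0.152,-0.099],[0.29,-0.173,-0.099],[0.322,-0.193,-0.099]], twist=[[0,0,0.0064],[0,0,0.0159],[0,0,0.0255],[0,0,0.0318],[0,0,0.0414],[0,0,0.0509],[0,0,0.0605],[0,0,0.0668],[0,0,0.0754],[0,0,0.0754]], gripper=[-1,-1,-1,-1,-1,-1,-1,-1,-1,-1])

```text
time: 1.88
tool_pos: [415.6, -342.6, 330.6]
orientation: [[1.0, -0.002, 0.0], [-0.002, -1.0, -0.0], [0.0, 0.0, -1.0]]
ft_force: [-0.5, -0.9, -0.4]
grip_width: 1.001
finger_force: 0.0
```

Run:
```python
from h import *
o=robot.get_obs();print(o['tool_pos'],o['time'])
plan([480,-260,330],0.0)
```

```text
[ 415.64478163 -342.56570962  330.60303664] 1.8833
shift [ 0.0642 -0.0827  0.0006] twist [ 0.0004 -0.0005 -0.0017]
```

Request:
send_rows(xyz=[[0.018,-0.024,0],[0.038,-0.05,0],[0.055,-0.07,0],[0.064,-0.083,0],[0.064,-0.083,0],[0.064,-0.083,0],[0.064,-0.083,0],[0.064,-0.083,0],[0.064,-0.083,0],[0.064,-0.083,0]], twist=[[0,0,0],[0,0,0],[0,0,0],[0,0,0],[0,0,0],[0,0,0],[0,0,0],[0,0,0],[0,0,0],[0,0,0]], gripper=[-1,-1,-1,-1,-1,-1,-1,-1,-1,-1])

```text
time: 2.72
tool_pos: [478.0, -262.1, 330.3]
orientation: [[1.0, -0.001, 0.0], [-0.001, -1.0, -0.0], [0.0, 0.0, -1.0]]
ft_force: [-0.3, 0.4, -0.7]
grip_width: 0.994
finger_force: 0.0
```

Run:
```python
from h import *
np.set_printoptions(precision=1,suppress=True)
o=robot.get_obs();im=robot.camera('wrist');cv2.imwrite('pics/w1.png',im)
print(o['tool_pos'])
for t,z in [('hook',151),('hook_grip',129),('hook_mouth',119),('rack',0)]:
    print(t,[(np.round(r['at'],1),round(r['score'],2),atz('wrist',r['at'],z,o)) for r in robot.place_of('wrist',t)[:2]])
for t,z in [('rack',51)]:
    for r in robot.masks_of('wrist',t)[:1]:
        m=r['pixels'].astype(np.uint8);c=max(cv2.findContours(m,0,1)[0],key=cv2.contourArea)
        b=cv2.boxPoints(cv2.minAreaRect(c));print(b);print([atz('wrist',p,z,o) for p in b])
```

```text
[ 478.  -262.1  330.3]
hook [(array([270.1, 126. ]), 0.62, array([ 537.7, -251.2,  151. ]))]
hook_grip [(array([271. , 155.8]), 0.79, array([ 507. , -251.2,  129. ]))]
hook_mouth [(array([273.7, 111.9]), 0.55, array([ 551.4, -254. ,  119. ]))]
rack [(array([275.2, 119.1]), 0.95, array([ 544.1, -253.6,    0. ]))]
[[247.6 152.3]
 [252.6  81.6]
 [301.6  85.1]
 [296.6 155.8]]
[array([ 503.1, -219.1,   51. ]), array([ 588.6, -227.2,   51. ]), array([ 584.5, -286.7,   51. ]), array([ 498.6, -281.5,   51. ])]
```

View pics/w1.png

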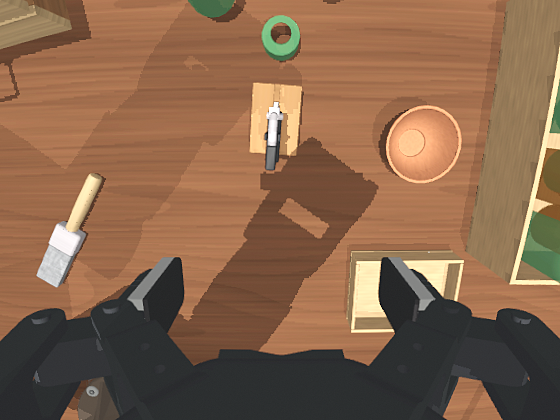

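The wrist view shows the rack around (275,119), with its long side near world x at a yaw of about -0.075. The hook's grip is at about (271,156), and the rack and hook estimates agree to 2 mm. Now I'll descend onto the grip.

Run:
```python
from h import *
plan([507.5,-251,110],-0.075)
```

```text
shift [ 0.0292 -0.0106  0.2203] twist [0.0001 0.     0.0747]
```

To row units: 0.075 rad / 3.1416 = 0.0239.

Request:
send_rows(xyz=[[0.012,-0.004,0],[0.024,-0.009,0.02],[0.029,-0.0105,0.05],[0.029,-0.0105,0.08],[0.029,-0.0105,0.105],[0.029,-0.0105,0.125],[0.029,-0.0105,0.135],[0.029,-0.0105,0.14],[0.029,-0.0105,0.14],[0.029,-0.0105,0.14]], twist=[[0,0,0.008],[0,0,0.0159],[0,0,0.0239],[0,0,0.0239],[0,0,0.0239],[0,0,0.0239],[0,0,0.0239],[0,0,0.0239],[0,0,0.0239],[0,0,0.0239]], gripper=[-1,-1,-1,-1,-1,-1,-1,-1,-1,-1])

```text
time: 3.85
tool_pos: [507.8, -251.2, 191.2]
orientation: [[0.997, -0.075, 0.001], [-0.075, -0.997, -0.001], [0.001, 0.001, -1.0]]
ft_force: [-0.1, 0.2, 0.7]
grip_width: 0.995
finger_force: 0.0
```

Run:
```python
from h import *
np.set_printoptions(precision=1,suppress=True)
o=robot.get_obs();im=robot.camera('wrist');cv2.imwrite('pics/w2.png',im)
print(o['tool_pos'],np.arctan2(o['orientation'][1,0],o['orientation'][0,0]))
for t,z in [('hook',151),('hook_grip',129),('hook_mouth',119),('rack',0)]:
    print(t,[(np.round(r['at'],1),round(r['score'],2),atz('wrist',r['at'],z,o)) for r in robot.place_of('wrist',t)[:2]])
plan([507.5,-251,110],-0.075)
```

```text
[ 507.8 -251.2  191.2] -0.07517185125658378
hook [(array([283.6, 183.3]), 0.9, array([ 538.5, -254.4,  151. ]))]
hook_grip [(array([283.9, 222.2]), 0.6, array([ 508.7, -252.6,  129. ]))]
hook_mouth [(array([281.9, 154.8]), 0.6, array([ 551.2, -254.5,  119. ]))]
rack [(array([279.9, 152.5]), 0.71, array([ 541.3, -252.2,    0. ])), (array([281. , 218.6]), 0.71, array([ 472. , -248.2,    0. ]))]
shift [-0.  -0.   0.1] twist [ 0. -0. -0.]
```

View pics/w2.png

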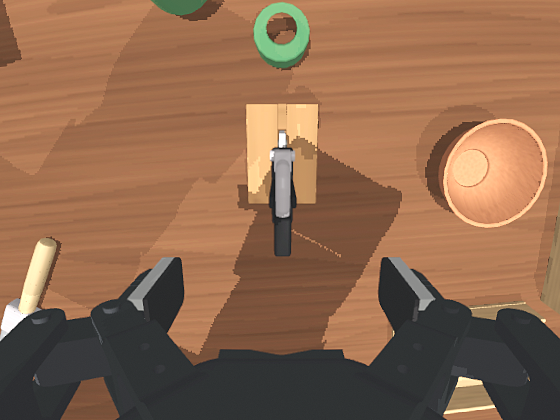

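The hook is aligned vertically at column 283, midway between the fingers. I'll go down and grasp it.

Request:
send_rows(xyz=[[0.0005,0.001,0.02],[0.0005,0.001,0.042],[0.0005,0.001,0.062],[0.0005,0.001,0.074],[0.0005,0.001,0.081],[0.0005,0.001,0.081],[0.0005,0.001,0.081],[0.0005,0.001,0.081],[0.0005,0.001,0.081],[0.0005,0.001,0.081]], twist=[[0,0,0],[0,0,0],[0,0,0],[0,0,0],[0,0,0],[0,0,0],[0,0,0],[0,0,0],[0,0,0],[0,0,0]], gripper=[-1,-1,-1,-1,-1,-1,-0.2,0.4,1,1])

```text
time: 4.93
tool_pos: [508.1, -252.1, 110.1]
orientation: [[0.997, -0.075, 0.001], [-0.075, -0.997, -0.001], [0.001, 0.001, -1.0]]
ft_force: [-0.2, 0.2, -0.6]
grip_width: 0.45
finger_force: 0.0
```

Request:
send_rows(xyz=[[0,0,0],[0,0,0],[0,0,0],[0,0,0],[0,0,0],[0,0,0],[0,0,0],[0,0,0],[0,0,0],[0,0,0]], twist=[[0,0,0],[0,0,0],[0,0,0],[0,0,0],[0,0,0],[0,0,0],[0,0,0],[0,0,0],[0,0,0],[0,0,0]], gripper=[1,1,1,1,1,1,1,1,1,1])

```text
time: 5.77
tool_pos: [507.9, -252.1, 109.7]
orientation: [[0.997, -0.075, 0.0], [-0.075, -0.997, -0.0], [0.0, 0.0, -1.0]]
ft_force: [-1.7, 0.7, 5.5]
grip_width: 0.109
finger_force: 58.6
```

Gripped, with an opening of about 9 mm at 59 N. Next I'll lift straight out, then carry it over.

Request:
send_rows(xyz=[[0,0,-0.005],[0,0,-0.015],[0,0,-0.03],[0,0,-0.05],[0,0,-0.075],[0,0,-0.1],[0,0,-0.13],[0,0,-0.16],[0,0,-0.19],[0,0,-0.215]], twist=[[0,0,0],[0,0,0],[0,0,0],[0,0,0],[0,0,0],[0,0,0],[0,0,0],[0,0,0],[0,0,0],[0,0,0]], gripper=[1,1,1,1,1,1,1,1,1,1])

```text
time: 6.6
tool_pos: [507.6, -251.7, 327.2]
orientation: [[0.997, -0.075, 0.001], [-0.075, -0.997, -0.001], [0.001, 0.001, -1.0]]
ft_force: [0.5, -0.3, -1.6]
grip_width: 0.112
finger_force: 58.4
```

Run:
```python
from h import *
o=robot.get_obs();print(o['tool_pos'],o['grip_width'])
plan([500,160,330],0.)
```

```text
[ 507.56220044 -251.74055947  327.23848037] 0.11238152247165516
shift [-0.0384 -0.41   -0.0031] twist [ 0.0009 -0.0013 -0.0751]
```

To row units: -0.165 rad / 3.1416 = -0.0525.

Request:
send_rows(xyz=[[-0.002,-0.02,0],[-0.006,-0.058,0],[-0.01,-0.098,0],[-0.014,-0.138,0],[-0.018,-0.178,0],[-0.022,-0.218,0],[-0.026,-0.258,0],[-0.03,-0.298,0],[-0.034,-0.338,0],[-0.036,-0.37,0]], twist=[[0,0,-0.0032],[0,0,-0.0095],[0,0,-0.0159],[0,0,-0.0223],[0,0,-0.0286],[0,0,-0.035],[0,0,-0.0414],[0,0,-0.0477],[0,0,-0.0525],[0,0,-0.0525]], gripper=[1,1,1,1,1,1,1,1,1,1])

```text
time: 7.43
tool_pos: [498.7, 122.3, 325.0]
orientation: [[0.996, 0.091, 0.0], [0.091, -0.996, 0.0], [0.0, -0.0, -1.0]]
ft_force: [1.2, -0.9, -1.8]
grip_width: 0.11
finger_force: 58.8
```

Request:
send_rows(xyz=[[0,-0.02,0],[0,-0.035,0],[0,-0.04,0],[0,-0.04,0],[0,-0.04,0],[0,-0.04,0],[0,-0.04,0],[0,-0.04,0],[0,-0.04,0],[0,-0.04,0]], twist=[[0,0,0],[0,0,0],[0,0,0],[0,0,0],[0,0,0],[0,0,0],[0,0,0],[0,0,0],[0,0,0],[0,0,0]], gripper=[1,1,1,1,1,1,1,1,1,1])

```text
time: 8.27
tool_pos: [496.2, 159.2, 324.3]
orientation: [[0.996, 0.089, 0.0], [0.089, -0.996, -0.0], [0.0, 0.0, -1.0]]
ft_force: [-1.0, -0.1, -2.0]
grip_width: 0.112
finger_force: 58.8
```

Run:
```python
from h import *
np.set_printoptions(precision=1,suppress=True)
o=robot.get_obs();im=robot.camera('wrist');cv2.imwrite('pics/w3.png',im)
print(o['tool_pos'],np.arctan2(o['orientation'][1,0],o['orientation'][0,0])*100,o['time'])
for t,z in [('hook',o['tool_pos'][2]+41.3),('hook_mouth',o['tool_pos'][2]+9.3),('eye_base',200),('crate',0)]:
    print(t,[(np.round(r['at'],1),round(r['score'],2),atz('wrist',r['at'],z,o)) for r in robot.place_of('wrist',t)[:2]])
```

```text
[496.2 159.2 324.3] 8.921221707961752 8.2667
hook [(array([280.7, 232.2]), 0.63, array([526.6, 162.6, 365.6]))]
hook_mouth [(array([280.7, 178. ]), 0.6, array([538.7, 163.7, 333.6]))]
eye_base [(array([283.2,   6.5]), 0.96, array([643.3, 171.4, 200. ]))]
crate [(array([285.3,  55. ]), 0.97, array([645.2, 167.4,   0. ]))]
```

View pics/w3.png

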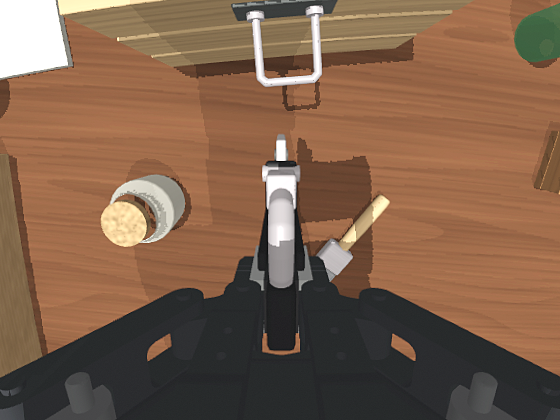

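The eye is visible: its bar runs from about (262,81) to (319,79), and its legs reach the face near (255,17) and (316,14). I'll convert these to positions.

Run:
```python
from h import *
np.set_printoptions(precision=2,suppress=True)
im=cv2.imread('pics/w3.png');cv2.imwrite('pics/w3c.png',cv2.resize(im[0:110,210:370],None,fx=5,fy=5,interpolation=cv2.INTER_CUBIC))
o=robot.get_obs()
for n,p in dict(barL=(262,81.5),barR=(318,79.5),mid=(290,80.5),baseL=(256,18),baseR=(315,16)).items(): print(n,atz('wrist',p,200,o))
```

```text
barL [588.68 183.09 200.  ]
barR [594.08 140.47 200.  ]
mid [591.33 161.77 200.  ]
baseL [633.53 191.14 200.  ]
baseR [638.91 147.73 200.  ]
```

View pics/w3c.png

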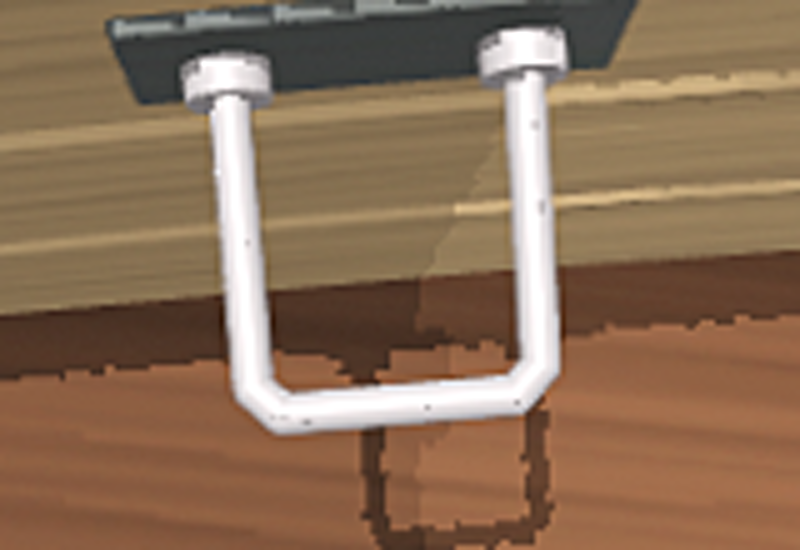

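Run:
```python
from h import *
np.set_printoptions(precision=2,suppress=True)
o=robot.get_obs()
g=lambda u,v:atz('wrist',(210+u/5-.4,v/5-.4),200,o)
a,b=g(280,413),g(510,395);d=a-b;print('bar',a,b,np.arctan2(-d[0],d[1]),(a+b)/2)
for p,q in [((230,110),(253,370)),((525,90),(541,350))]:
    P,Q=g(*p),g(*q);d=P-Q;print(P,Q,np.arctan2(d[1],d[0]))
P,Q=g(250,350),g(541,328);print('legs',np.linalg.norm(P-Q),(P+Q)/2);d=P-Q;print(np.arctan2(-d[0],d[1]))
print('barmid',g(395,404))
c,s=np.cos(.16),np.sin(.16)
B=g(395,404)
for k in (42.5+6+35,): # grip behind bar: 42.5 + bar3 +margin
    plan([B[0]-k*c,B[1]-k*s,190.7],.16)
```

```text
bar [588.41 180.3  200.  ] [594.27 145.43 200.  ] 0.16645282237615397 [591.34 162.86 200.  ]
[631.   191.24 200.  ] [594.33 184.92 200.  ] 0.17069602741055473
[637.77 147.9  200.  ] [601.25 141.44 200.  ] 0.17521376637867805
legs 44.395525004926824 [600.81 163.7  200.  ]
0.16370150488038943
barmid [591.31 162.85 200.  ]
shift [0.01 0.01 0.13] twist [ 0.    0.   -0.07]
```

Run:
```python
from h import *
plan([502.1,147.8,190.7],.168)
```

```text
shift [0.0049 0.0122 0.1336] twist [ 0.0001  0.     -0.0783]
```

To row units: -0.078 rad / 3.1416 = -0.0248.

Request:
send_rows(xyz=[[0.002,0.005,0.01],[0.004,0.01,0.03],[0.005,0.012,0.055],[0.005,0.012,0.08],[0.005,0.012,0.1],[0.005,0.012,0.118],[0.005,0.012,0.128],[0.005,0.012,0.1335],[0.005,0.012,0.1335],[0.005,0.012,0.1335]], twist=[[0,0,-0.0095],[0,0,-0.0191],[0,0,-0.0248],[0,0,-0.0248],[0,0,-0.0248],[0,0,-0.0248],[0,0,-0.0248],[0,0,-0.0248],[0,0,-0.0248],[0,0,-0.0248]], gripper=[1,1,1,1,1,1,1,1,1,1])

```text
time: 9.35
tool_pos: [502.5, 148.1, 191.4]
orientation: [[0.986, 0.167, 0.001], [0.167, -0.986, 0.0], [0.001, 0.0, -1.0]]
ft_force: [-0.2, -0.2, -1.6]
grip_width: 0.109
finger_force: 58.9
```

Run:
```python
from h import *
np.set_printoptions(precision=2,suppress=True)
o=robot.get_obs();im=robot.camera('wrist');T=tw(o)
print(o['tool_pos'],np.arctan2(o['orientation'][1,0],o['orientation'][0,0])*100,o['time'],o['ft_force'])
for b in [(591.3,162.9,200)]:
    print('bar in tool',T[:3,:3].T@(np.array(b)-T[:3,3]),'px',proj('wrist',b,o))
cv2.imwrite('pics/w4.png',cv2.resize(im[0:280,140:420],None,fx=2,fy=2))
im=robot.camera('side');cv2.imwrite('pics/s4.png',cv2.resize(im[200:320,150:300],None,fx=5,fy=5,interpolation=cv2.INTER_CUBIC))
```

```text
[502.55 148.1  191.36] 16.7863830693635 9.35 [-0.17 -0.24 -1.63]
bar in tool [89.98  0.24 -8.58] px [283.35  54.82]
```

View pics/s4.png

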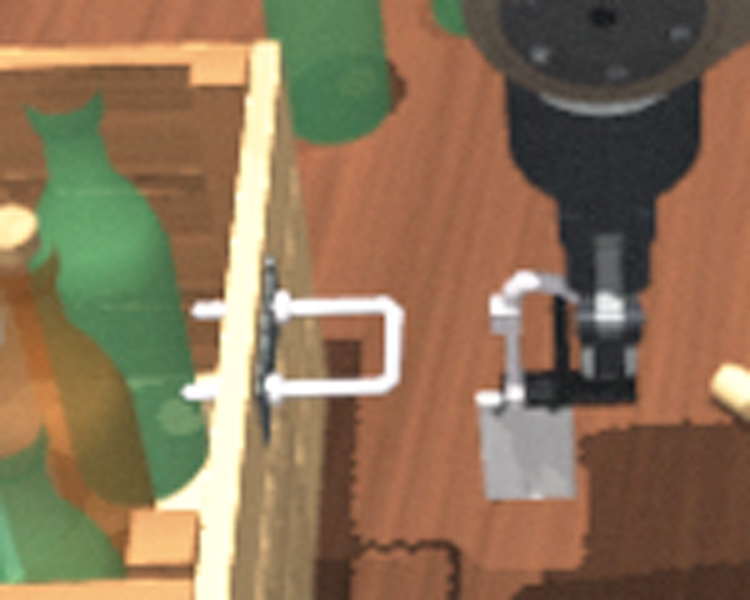

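View pics/w4.png

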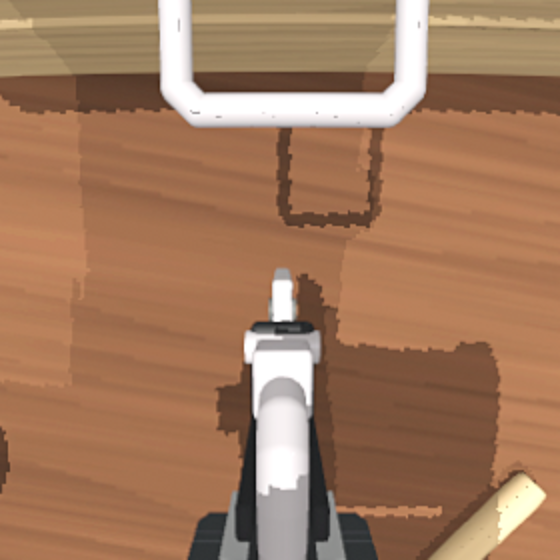

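The bar is parallel to the gripper, about 2 mm to the tool's +y side of the hook (wrist crop), and about 45 mm ahead of the gate. The mouth height is 200.7, against 200 for the bar. I'll approach, then creep and feel for it.

Request:
send_rows(xyz=[[0.005,0.001,0],[0.012,0.002,0.0005],[0.019,0.002,0.0005],[0.025,0.002,0.0005],[0.03,0.002,0.0005],[0.034,0.002,0.0005],[0.036,0.002,0.0005],[0.036,0.002,0.0005],[0.036,0.002,0.0005],[0.036,0.002,0.0005]], twist=[[0,0,0],[0,0,0],[0,0,0],[0,0,0],[0,0,0],[0,0,0],[0,0,0],[0,0,0],[0,0,0],[0,0,0]], gripper=[1,1,1,1,1,1,1,1,1,1])

```text
time: 10.28
tool_pos: [537.8, 152.1, 190.2]
orientation: [[0.986, 0.167, -0.0], [0.167, -0.986, -0.0], [-0.0, 0.0, -1.0]]
ft_force: [0.3, 0.1, -2.0]
grip_width: 0.109
finger_force: 58.9
```

Request:
send_rows(xyz=[[0.0005,0,0],[0.001,0,0],[0.0015,0,0],[0.002,0,0],[0.0025,0,0],[0.003,0,0],[0.0035,0,0],[0.004,0,0],[0.004,0,0],[0.004,0,0]], twist=[[0,0,0],[0,0,0],[0,0,0],[0,0,0],[0,0,0],[0,0,0],[0,0,0],[0,0,0],[0,0,0],[0,0,0]], gripper=[1,1,1,1,1,1,1,1,1,1])

```text
time: 11.12
tool_pos: [542.0, 152.7, 190.2]
orientation: [[0.986, 0.167, -0.0], [0.167, -0.986, -0.0], [-0.0, 0.0, -1.0]]
ft_force: [0.2, -1.4, -1.4]
grip_width: 0.104
finger_force: 58.9
```

Run:
```python
from h import *
np.set_printoptions(precision=2,suppress=True)
o=robot.get_obs();T=tw(o)
print(T[:3,:3].T@(np.array([591.3,162.9,200])-T[:3,3]),'F tool',T[:3,:3].T@o['ft_force'],o['wrist_torque'])
```

```text
[50.34 -1.78 -9.76] F tool [0.01 1.4  1.42] [-0.01  0.09 -0.  ]
```

Request:
send_rows(xyz=[[0.0005,0,0],[0.001,0,0],[0.0015,0,0],[0.002,0,0],[0.0025,0,0],[0.003,0,0],[0.0035,0,0],[0.004,0,0],[0.004,0,0],[0.004,0,0]], twist=[[0,0,0],[0,0,0],[0,0,0],[0,0,0],[0,0,0],[0,0,0],[0,0,0],[0,0,0],[0,0,0],[0,0,0]], gripper=[1,1,1,1,1,1,1,1,1,1])

```text
time: 11.95
tool_pos: [545.9, 153.4, 190.2]
orientation: [[0.986, 0.167, -0.0], [0.167, -0.986, -0.0], [-0.0, 0.0, -1.0]]
ft_force: [0.4, 0.4, -2.3]
grip_width: 0.105
finger_force: 58.9
```

Request:
send_rows(xyz=[[0.0005,0,0],[0.001,0,0],[0.0015,0,0],[0.002,0,0],[0.002,0,0],[0.002,0,0],[0.002,0,0],[0.002,0,0],[0.002,0,0],[0.002,0,0]], twist=[[0,0,0],[0,0,0],[0,0,0],[0,0,0],[0,0,0],[0,0,0],[0,0,0],[0,0,0],[0,0,0],[0,0,0]], gripper=[1,1,1,1,1,1,1,1,1,1])

```text
time: 12.78
tool_pos: [547.8, 153.7, 190.2]
orientation: [[0.986, 0.167, -0.0], [0.167, -0.986, -0.0], [-0.0, 0.0, -1.0]]
ft_force: [-2.2, -0.6, -1.8]
grip_width: 0.108
finger_force: 58.9
```

Request:
send_rows(xyz=[[0.0005,0,0],[0.001,0,0],[0.0015,0,0],[0.002,0,0],[0.002,0,0],[0.002,0,0],[0.002,0,0],[0.002,0,0],[0.002,0,0],[0.002,0,0]], twist=[[0,0,0],[0,0,0],[0,0,0],[0,0,0],[0,0,0],[0,0,0],[0,0,0],[0,0,0],[0,0,0],[0,0,0]], gripper=[1,1,1,1,1,1,1,1,1,1])

```text
time: 13.62
tool_pos: [549.8, 154.0, 190.2]
orientation: [[0.986, 0.167, -0.0], [0.167, -0.986, -0.0], [-0.0, 0.0, -1.0]]
ft_force: [-2.9, -1.2, -2.4]
grip_width: 0.107
finger_force: 58.9
```

```bash
cat > st.py <<'E'
from h import *
np.set_printoptions(precision=2,suppress=True)
F=[];N=[]
for i in range(6):
    robot.camera('wrist');o=robot.get_obs();T=tw(o);F.append(T[:3,:3].T@o['ft_force']);N.append(T[:3,:3].T@o['wrist_torque'])
print(T[:3,:3].T@(np.array([591.3,162.9,200])-T[:3,3]),'F tool',np.mean(F,0),np.std(F,0),np.mean(N,0),o['time'])
E
python3 st.py
```

```text
[42.35 -1.77 -9.73] F tool [-2.88  0.19  2.59] [0.53 0.4  0.25] [ 0.   -0.55  0.  ] 13.9167
```

Touch is at a bar distance of about 45 mm, as predicted, with 2–3 N on the gate. I'll press on to about 16 mm.

Request:
send_rows(xyz=[[0.001,0,0],[0.002,0,0],[0.003,0,0],[0.004,0,0],[0.005,0,0],[0.006,0,0],[0.007,0,0],[0.008,0,0],[0.009,0,0],[0.009,0,0]], twist=[[0,0,0],[0,0,0],[0,0,0],[0,0,0],[0,0,0],[0,0,0],[0,0,0],[0,0,0],[0,0,0],[0,0,0]], gripper=[1,1,1,1,1,1,1,1,1,1])

```text
time: 14.75
tool_pos: [558.8, 155.6, 190.2]
orientation: [[0.986, 0.167, -0.0], [0.167, -0.986, -0.0], [-0.0, 0.0, -1.0]]
ft_force: [-3.3, -0.2, -3.0]
grip_width: 0.108
finger_force: 58.9
```

```bash
python3 st.py
```

```text
[33.41 -1.8  -9.86] F tool [-3.92  0.08  3.23] [0.59 0.14 0.73] [ 0.01 -0.68 -0.01] 15.05
```

Request:
send_rows(xyz=[[0.0005,0,0],[0.001,0,0],[0.0015,0,0],[0.002,0,0],[0.0025,0,0],[0.003,0,0],[0.0035,0,0],[0.004,0,0],[0.004,0,0],[0.004,0,0]], twist=[[0,0,0],[0,0,0],[0,0,0],[0,0,0],[0,0,0],[0,0,0],[0,0,0],[0,0,0],[0,0,0],[0,0,0]], gripper=[1,1,1,1,1,1,1,1,1,1])

```text
time: 15.88
tool_pos: [562.7, 156.2, 190.2]
orientation: [[0.986, 0.167, -0.0], [0.167, -0.986, -0.0], [-0.0, 0.0, -1.0]]
ft_force: [-4.6, -0.8, -2.9]
grip_width: 0.107
finger_force: 58.9
```

```bash
python3 st.py
```

```text
[29.35 -1.77 -9.8 ] F tool [-3.86 -0.23  2.8 ] [0.36 0.27 0.52] [ 0.02 -0.74 -0.02] 16.1833
```

About 16 mm in at 3.9 N, within the 13–19 mm window. Now I'll lower.

Request:
send_rows(xyz=[[0,0,0.003],[0,0,0.006],[0,0,0.009],[0,0,0.012],[0,0,0.015],[0,0,0.018],[0,0,0.021],[0,0,0.024],[0,0,0.024],[0,0,0.024]], twist=[[0,0,0],[0,0,0],[0,0,0],[0,0,0],[0,0,0],[0,0,0],[0,0,0],[0,0,0],[0,0,0],[0,0,0]], gripper=[1,1,1,1,1,1,1,1,1,1])

```text
time: 17.02
tool_pos: [562.7, 156.2, 166.1]
orientation: [[0.986, 0.167, -0.0], [0.167, -0.986, -0.0], [-0.0, 0.0, -1.0]]
ft_force: [-0.1, -0.0, -2.2]
grip_width: 0.105
finger_force: 58.8
```

```bash
python3 st.py
```

```text
[ 29.28  -1.79 -33.58] F tool [-0.49 -0.21  1.81] [0.39 0.45 0.34] [-0.01 -0.06 -0.04] 17.3167
```

The gate force has gone, so it has snapped shut. I'll lower the rest gently.

Request:
send_rows(xyz=[[0,0,0.001],[0,0,0.002],[0,0,0.003],[0,0,0.004],[0,0,0.005],[0,0,0.006],[0,0,0.0065],[0,0,0.0065],[0,0,0.0065],[0,0,0.0065]], twist=[[0,0,0],[0,0,0],[0,0,0],[0,0,0],[0,0,0],[0,0,0],[0,0,0],[0,0,0],[0,0,0],[0,0,0]], gripper=[1,1,1,1,1,1,1,1,1,1])

```text
time: 18.15
tool_pos: [562.7, 156.3, 159.8]
orientation: [[0.986, 0.167, 0.0], [0.167, -0.986, -0.0], [0.0, 0.0, -1.0]]
ft_force: [-0.6, 0.1, -1.8]
grip_width: 0.107
finger_force: 58.8
```

Request:
send_rows(xyz=[[0,0,0.0003],[0,0,0.0006],[0,0,0.0008],[0,0,0.0008],[0,0,0.0008],[0,0,0.0008],[0,0,0.0008],[0,0,0.0008],[0,0,0.0008],[0,0,0.0008]], twist=[[0,0,0],[0,0,0],[0,0,0],[0,0,0],[0,0,0],[0,0,0],[0,0,0],[0,0,0],[0,0,0],[0,0,0]], gripper=[1,1,1,1,1,1,1,1,1,1])

```text
time: 18.98
tool_pos: [562.7, 156.2, 159.0]
orientation: [[0.986, 0.167, 0.0], [0.167, -0.986, -0.0], [0.0, 0.0, -1.0]]
ft_force: [-0.2, 0.3, -1.9]
grip_width: 0.105
finger_force: 58.8
```

```bash
python3 st.py
```

```text
[ 29.31  -1.8  -41.02] F tool [-0.06  0.24  1.89] [0.38 0.42 0.51] [-0.   -0.05 -0.01] 19.2833
```

Request:
send_rows(xyz=[[0,0,0.0002],[0,0,0.0004],[0,0,0.0006],[0,0,0.0006],[0,0,0.0006],[0,0,0.0006],[0,0,0.0006],[0,0,0.0006],[0,0,0.0006],[0,0,0.0006]], twist=[[0,0,0],[0,0,0],[0,0,0],[0,0,0],[0,0,0],[0,0,0],[0,0,0],[0,0,0],[0,0,0],[0,0,0]], gripper=[1,1,1,1,1,1,1,1,1,1])

```text
time: 20.12
tool_pos: [562.7, 156.2, 158.4]
orientation: [[0.986, 0.167, 0.0], [0.167, -0.986, -0.0], [0.0, 0.0, -1.0]]
ft_force: [-0.8, -0.1, 0.7]
grip_width: 0.109
finger_force: 58.9
```

```bash
python3 st.py
python3 - <<'E'
from h import *
im=robot.camera('side');cv2.imwrite('pics/s5.png',cv2.resize(im[200:320,150:300],None,fx=5,fy=5,interpolation=cv2.INTER_CUBIC))
E
```

```text
[ 29.29  -1.79 -41.57] F tool [-0.03  0.09 -0.72] [0.23 0.66 0.49] [-0.02  0.02 -0.01] 20.4167
```

View pics/s5.png

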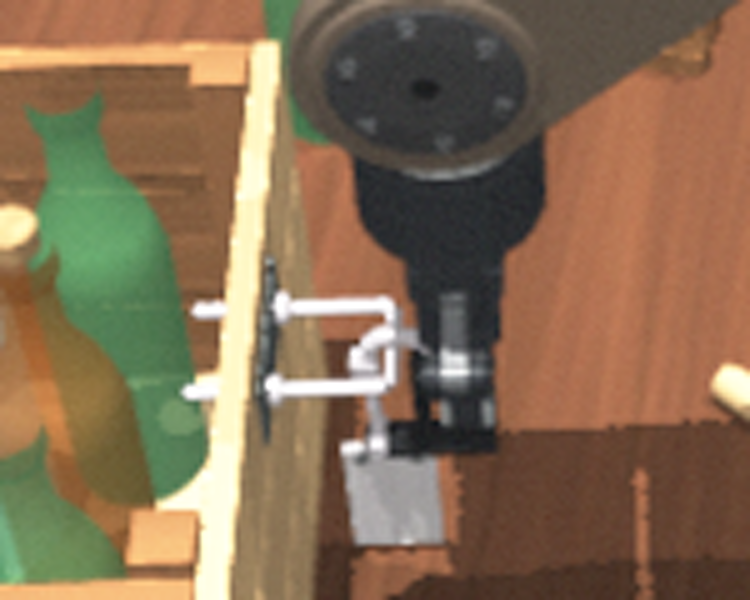

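The bow is now over the bar with the gate shut beneath it, and the bar carries the weight (vertical force changed by 2.6 N). I'll release gradually.

Request:
send_rows(xyz=[[0,0,0],[0,0,0],[0,0,0],[0,0,0],[0,0,0],[0,0,0],[0,0,0],[0,0,0],[0,0,0],[0,0,0]], twist=[[0,0,0],[0,0,0],[0,0,0],[0,0,0],[0,0,0],[0,0,0],[0,0,0],[0,0,0],[0,0,0],[0,0,0]], gripper=[0.75,0.7,0.65,0.6,0.5,0.4,0.3,0.2,0.1,0.0])

```text
time: 21.3
tool_pos: [562.7, 156.2, 158.4]
orientation: [[0.986, 0.167, -0.0], [0.167, -0.986, -0.0], [-0.0, 0.0, -1.0]]
ft_force: [-0.2, 0.1, -0.2]
grip_width: 0.502
finger_force: 0.0
```

Request:
send_rows(xyz=[[0,0,0],[0,0,0],[0,0,0],[0,0,0],[-0.003,0,0],[-0.009,0,0],[-0.017,0,0],[-0.027,0,0],[-0.038,0,0],[-0.05,0,0]], twist=[[0,0,0],[0,0,0],[0,0,0],[0,0,0],[0,0,0],[0,0,0],[0,0,0],[0,0,0],[0,0,0],[0,0,0]], gripper=[-0.2,-0.3,-0.3,-0.3,-0.3,-0.3,-0.3,-0.3,-0.3,-0.3])

```text
time: 22.13
tool_pos: [512.1, 147.7, 158.4]
orientation: [[0.986, 0.167, -0.0], [0.167, -0.986, -0.0], [-0.0, 0.0, -1.0]]
ft_force: [0.0, 0.7, 0.2]
grip_width: 0.646
finger_force: 0.0
```

Request:
send_rows(xyz=[[-0.01,0,0],[-0.02,0,0],[-0.03,0,0],[-0.04,0,-0.01],[-0.05,0,-0.03],[-0.05,0,-0.06],[-0.05,0,-0.09],[-0.05,0,-0.11],[-0.05,0,-0.12],[-0.05,0,-0.12]], twist=[[0,0,0],[0,0,0],[0,0,0],[0,0,0],[0,0,0],[0,0,0],[0,0,0],[0,0,0],[0,0,0],[0,0,0]], gripper=[-0.3,-0.3,-0.3,-0.3,-0.3,-0.3,-0.3,-0.3,-0.3,-0.3])

```text
time: 22.97
tool_pos: [464.3, 139.6, 280.5]
orientation: [[0.986, 0.167, 0.004], [0.167, -0.986, 0.001], [0.004, 0.0, -1.0]]
ft_force: [-0.2, -0.2, 0.2]
grip_width: 0.651
finger_force: 0.0
```

```bash
python3 st.py
python3 - <<'E'
from h import *
im=robot.camera('side');cv2.imwrite('pics/s6.png',cv2.resize(im[150:330,120:360],None,fx=3,fy=3,interpolation=cv2.INTER_CUBIC))
E
```

```text
[129.81  -1.79  77.16] F tool [-0.03 -0.25  0.2 ] [0.39 0.22 0.51] [ 0.01 -0.02  0.01] 23.2667
```

View pics/s6.png

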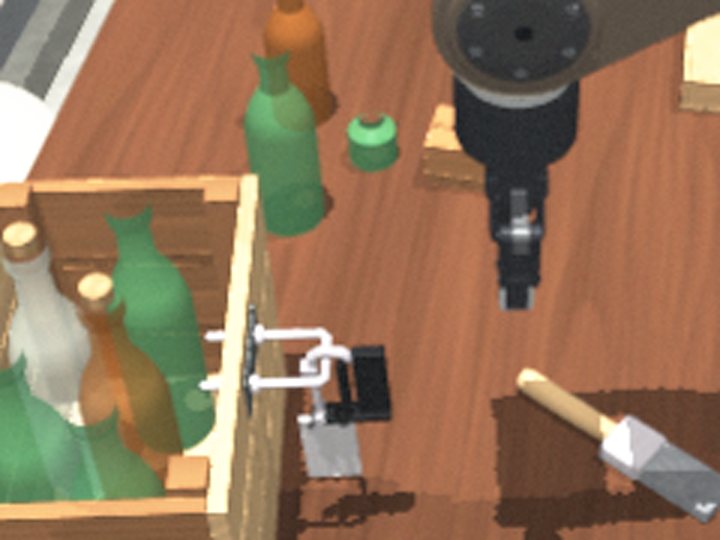

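The tag hangs upright from the eye at crop position (330,410). The gate is closed, the other objects are undisturbed and the gripper is clear. Handing in after a short settle.

Request:
send_rows(xyz=[[0,0,0],[0,0,0],[0,0,0],[0,0,0],[0,0,0],[0,0,0],[0,0,0],[0,0,0],[0,0,0],[0,0,0]], twist=[[0,0,0],[0,0,0],[0,0,0],[0,0,0],[0,0,0],[0,0,0],[0,0,0],[0,0,0],[0,0,0],[0,0,0]], gripper=[-0.3,-0.3,-0.3,-0.3,-0.3,-0.3,-0.3,-0.3,-0.3,-0.3])

```text
time: 24.15
tool_pos: [464.1, 139.5, 278.4]
orientation: [[0.986, 0.167, 0.0], [0.167, -0.986, -0.0], [0.0, 0.0, -1.0]]
ft_force: [0.1, -0.4, -1.1]
grip_width: 0.649
finger_force: 0.0
```

```bash
python3 -c "
from station import robot
print(robot.finish_job())"
```

```text
the job is handed in; nothing more can be done
None
```

The lot tag is clipped onto the crate's eye and hanging upright with the gate shut, pressed in at about 4 N, and the job was handed in at about 24 s; no verdict was returned.

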